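Put the rubber stamps back in their own trays and shut the ink pad

TASK

Tidy up the stamping place: the sloping stand has three trays, each with a plate below it showing the foot shape of the stamp that belongs there. The round stamp has been left in the long stamp's tray: move it to its own tray first, then put the long stamp from the counter back in its own tray, both standing flat on the tray floor with the long one lengthwise up the slope, and finally close the lid of the ink pad. Leave the square stamp and the other things where they are.

Things in the scene. Friction and masses are not known exactly. Their poses are not given: they have to be found in the camera images.
- stamp_round_mid (a point): Wooden stamp, round foot 44 mm across, 18 mm thick; total height 75 mm; knob 28 mm across at 52 to 66 mm above the underside (grip it there). The point is on its axis half-way up, 37.5 mm above the underside; z points from foot to knob. Weighs about 60 g. At the start it stands in the long stamp's tray, leaning with it.
- stamp_bar_mid (a point): The long stamp: same wooden knob (28 mm across, 45 to 70 mm above the underside, total height 75 mm) on a foot 26 mm (its x) by 60 mm (its y, the long side), 18 mm thick. The point is on the knob's axis half-way up, 37.5 mm above the underside; z points from foot to knob. Weighs about 40 g. It starts upright on the counter.
- stamp_square_mid (a point): Wooden stamp with a square foot 44 x 44 x 18 mm and the same knob, total height 75 mm; the point is half-way up, 37.5 mm above the underside. It stands in its own tray and stays there.
- slot_round (a point): Centre of the floor of the tray whose picture plate shows a disc. Axes: z square to the floor (leaning 24 degrees from vertical, towards the low front), y along the row of trays to the left, x up the slope. Tray as described for stamp_stand.
- stamp_stand: Plywood stand, 270 mm wide, 125 mm deep, fixed; its origin is under its centre. On its slope three equal trays side by side, 86 mm apart, in an order that changes: each 70 mm inside up the slope, 54 mm across, walls 10 mm above the floor, 4 mm thick. A picture plate (38 x 54 mm) lies below each tray's front edge.
- slot_bar (a point): Centre of the floor of the tray whose picture plate shows a long bar. Axes: z square to the floor (leaning 24 degrees from vertical, towards the low front), y along the row of trays to the left, x up the slope. Tray as described for stamp_stand. The long stamp lies in it with its long side up the slope.
- slot_square (a point): Centre of the floor of the tray whose picture plate shows a square. Axes: z square to the floor (leaning 24 degrees from vertical, towards the low front), y along the row of trays to the left, x up the slope. Tray as described for stamp_stand.
- ink_pad_lid (a joint): Hinge of the ink pad's lid, rad: 0 shut, starts open between 1.62 and 1.9 (just past upright), limit 1.92. It turns freely, with slight friction, and has no spring. Past upright it leans away from the tin and stays; nearer the tin it may fall shut or stay, so see it all the way down.
- ink_pad_hinge (a point): Middle of the ink pad's hinge line, 14 mm above the counter. The pad is a flat tin 63 x 93 x 16 mm fixed to the counter; in this point's axes z is up, y runs along the hinge, and the tin lies on the -x side, so the lid closes towards -x. The lid reaches 61 mm from the hinge, is 92 mm wide and 2 mm thick.
- ink_pad_lid_edge (a point): Middle of the lid's free edge, 61 mm from the hinge; moves with the lid.
- stapler: Stapler lying on the counter, 136 x 36 x 43 mm; origin under its centre. Leave alone.
- pen: Pen lying on the counter, 145 mm long; origin under its centre. Leave alone.
- coffee_mug: Mug, 82 x 114 x 91 mm; origin at its underside. Leave alone.
- counter_bell: Counter bell, 85 mm across, 58 mm high; origin at its underside. Leave alone.
Not all that is in view belongs to the job. There is more than one size of the part that bears ink_pad_lid; the job needs the larger.

How it is judged:
By the outcome, as a careful person would: the job done as asked, in the order asked, and still so for the second after the job is handed in, with the robot touching nothing.
It also fails if it takes over 72 s, if anything falls off the work surface, if the arm or the gripper's body presses on something with over 40 N, if the wrist force passes 120 N, or if a joint passes its speed limit or range.

ROBOT

A 7-joint arm with a two-finger parallel gripper is mounted at the origin on a cart in front of the work surface, level with it; the furniture and walls round the work are solid. World frame = base frame: x ahead of the robot, y to its left, z up, the work surface at z = 0. Lengths are in m, angles in rad, forces in N, time in s.
With the tool pointing down it reaches from about 0.4 to 0.85 m from the base axis. Payload 4.5 kg.
Tool frame: the origin (TCP) lies midway between the tips of the shut fingers; the grasp point (between the pads) lies 19 mm behind it; z points along the fingers, y is the direction in which the jaws open and shut (so a half turn about z gives the same grasp; the last joint's range is limited). The gripper opens to 88 mm and grips with 3 to 60 N. Pads are 18 mm wide; open, the fingers measure 123 mm over their backs; the gripper's body (75 mm by 187 mm) begins 45 mm behind the grasp point.
Start: joints at [-1.073, 0.689, -0.195, 1.565, 0.157, 0.902, -0.215], TCP at [0.28, 0.559, 0.239] pointing down, gripper open.
Joint ranges: [-3.01, 3.01], [-0.46, 2.08], [-1.47, 1.51], [0.13, 2.56], [-1, 4.14], [0.04, 2.09], [-2.66, 2.66]. Speed limits (rad/s): [2.57, 2.57, 3.14, 3.14, 3.14, 3.14, 3.14].

INTERFACE

Orientations are given as [roll, pitch, yaw] about the fixed x, y, z axes, in that order (R = Rz(yaw) Ry(pitch) Rx(roll)).
In Python, from station import manip gives the robot as it stands. Calls block until the motion is done:
- manip.move_pose(position, orientation): joint-space move of the TCP to a pose.
- manip.line_to(position, attitude=None, feed=0.15): straight line of the TCP; attitude=None keeps the orientation; feed is the mean speed in m/s.
- manip.goto_joints(angles): joint-space move.
- manip.open_gripper() and manip.grab(grip_force=None): open the fingers fully, or close them until they stop; grip_force is the grip in N (None keeps the last).
- manip.sleep(seconds).
- manip.solve_ik(position, orientation): joint angles nearest the present ones, or None.
- manip.snapshot(name): name is "scene" or "top"; returns a dict with "img" (480x640x3 uint8, red, green, blue), "z_map" (480x640 float32, m along the optical axis (not along the pixel's ray), 0 where there is no reading), "fx", "fy", "cx", "cy" (pixels), "rvec" (rotation vector, rad) and "tvec" (3), from world to camera coordinates, as OpenCV has them. Camera axes: x right, y down, z forward; pixel columns grow to the right and rows downward; lengths in m; the calibration is good to about 2 mm. A picture is of the moment at which its call begins.
A pose or a line that the arm cannot do raises manip.Unreachable and nothing moves.
- manip.hand_in(): hands the job in, once; it reports no verdict.
Trained networks look in a picture, given as the dict that the camera call returned (one of the last four; its "shot" number tells which), for a name from the list of things; names that differ only in an ending like _2 or _b are one class to them, and where a whole thing is asked for, a point or a joint stands for the part that bears it (a point fixed in the world has none). Each returns a list of dicts, best first, with "conf" (0 to 1); they miss things now and then, are a little off and sometimes report something else, mostly with a low value. They report only what shows in the picture. A call takes as long as a camera call. They do not tell look-alikes from the thing itself.
- manip.regions_of(label, picture): "region" (480x640 bool, what is visible of it) and "location" ([column, row] in pixels, amid what is visible of it).
- manip.mark_of(label, picture): "location" ([column, row] in pixels: a listed point, or the origin of a listed thing).
Readings, each from a call of its own:
- manip.get_time(): time.
- manip.get_joint_pos(): joint angles.
- manip.get_qvel(): joint speeds.
- manip.get_effort(): joint torques, N m.
- manip.get_tool_pos(): TCP position.
- manip.get_tcp_rot(): TCP orientation.
- manip.get_force(): force on the tool from outside, world axes, zero at the start.
- manip.get_torque(): the same for the moment, N m.
- manip.get_gripper_width(): finger opening in m.
Only numpy, scipy, OpenCV 4.12 (cv2) and the standard library are available. Lean on these libraries where they do the work, as an engineer would, in place of code of your own. Each camera call takes 0.05 s, during which the arm holds its last target.

## Working session

There is one attempt and no reset: what is moved stays moved. The work goes in short steps, each a Python script; the robot and the scene stay as the last script left them, time stands still between calls to the robot, and variables do not carry over. Pictures are saved under pics/ and viewed, and the job is handed in when it is done.

```bash
ls; mkdir -p pics
cat > h.py <<'E'
import numpy as np, cv2
from station import manip
def cam(d):
    R=cv2.Rodrigues(np.array(d["rvec"],float))[0]; t=np.array(d["tvec"],float).reshape(3)
    return R,t
def cloud(d):
    R,t=cam(d); z=d["z_map"].astype(float); v,u=np.mgrid[0:480,0:640]
    P=np.stack([(u-d["cx"])/d["fx"]*z,(v-d["cy"])/d["fy"]*z,z],-1)
    W=(P-t)@R; W[z==0]=np.nan; return W
def ray(d,px):
    R,t=cam(d); r=R.T@np.array([(px[0]-d["cx"])/d["fx"],(px[1]-d["cy"])/d["fy"],1.]); return -R.T@t, r
def atz(d,px,z):
    o,r=ray(d,px); return o+r*(z-o[2])/r[2]
def proj(d,P):
    return cv2.projectPoints(np.array(P,float).reshape(-1,1,3),np.array(d["rvec"],float),np.array(d["tvec"],float),np.array([[d["fx"],0,d["cx"]],[0,d["fy"],d["cy"]],[0,0,1.]]),None)[0].reshape(-1,2)
def save(d,n,img=None): cv2.imwrite("pics/"+n+".png",cv2.cvtColor(d["img"] if img is None else img,cv2.COLOR_RGB2BGR))
E
python3 - <<'E'
from h import *
np.set_printoptions(precision=3,suppress=True)
import pickle
for n in ["scene","top"]:
    d=manip.snapshot(n); save(d,n+"0"); pickle.dump(d,open(n+"0.pkl","wb"))
    R,t=cam(d); print(n,-R.T@t,d["fx"])
    W=cloud(d)
    for l in ["stamp_round_mid","stamp_bar_mid","stamp_square_mid","slot_round","slot_bar","slot_square","ink_pad_hinge","ink_pad_lid_edge","stamp_stand"]:
        for m in manip.mark_of(l,d)[:3]:
            u,v=[int(round(x)) for x in m["location"]]
            print(l,round(m["conf"],2),m["location"],W[min(v,479),min(u,639)] )
print(manip.get_time())
E
```

```text
pics
scene [-0.137  1.072  1.425] 576.2034389084263
stamp_round_mid 0.42 [377.5, 224.5] [ 0.389 -0.105  0.006]
stamp_bar_mid 0.38 [345.8, 206.4] [0.209 0.446 0.679]
slot_bar 0.58 [377.3, 169.2] [0.184 0.381 0.73 ]
ink_pad_hinge 0.51 [359.5, 188.3] [0.198 0.415 0.704]
ink_pad_hinge 0.5 [376.0, 168.7] [0.185 0.384 0.731]
ink_pad_lid_edge 0.5 [372.4, 204.7] [ 0.451 -0.179 -0.003]
top [0.233 0.092 1.543] 584.3337765526003
stamp_round_mid 0.58 [295.0, 241.8] [0.5   0.132 0.13 ]
stamp_bar_mid 0.79 [383.1, 249.1] [ 0.499 -0.092  0.075]
stamp_square_mid 0.79 [225.1, 236.2] [0.51  0.305 0.127]
slot_round 0.56 [262.5, 232.7] [0.534 0.22  0.058]
slot_bar 0.67 [293.4, 235.8] [0.523 0.139 0.088]
slot_square 0.58 [229.2, 234.3] [0.52  0.299 0.105]
ink_pad_hinge 0.82 [420.3, 249.4] [ 0.513 -0.198  0.012]
ink_pad_hinge 0.72 [469.5, 245.5] [ 0.519 -0.323  0.044]
ink_pad_lid_edge 0.65 [478.8, 241.7] [ 0.524 -0.337  0.079]
ink_pad_lid_edge 0.56 [409.8, 270.0] [ 0.457 -0.173  0.004]
ink_pad_lid_edge 0.4 [154.0, 261.0] [0.454 0.496 0.049]
stamp_stand 0.69 [264.4, 249.0] [0.494 0.214 0.049]
1.0
```

View pics/scene0.png

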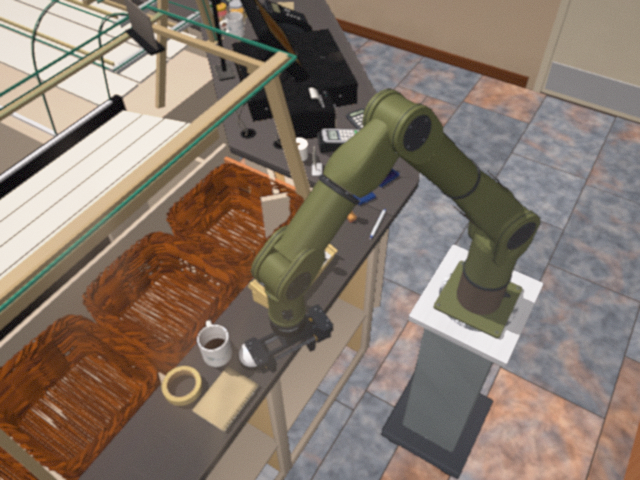

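View pics/top0.png

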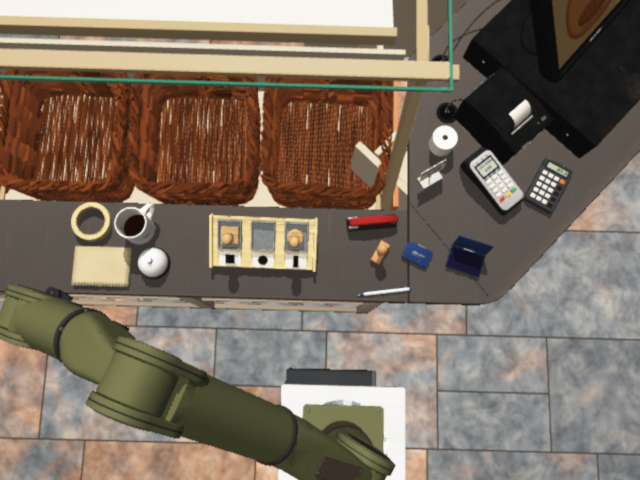

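Run:
```python
import pickle
from h import *
d=pickle.load(open("top0.pkl","rb"))
c=d["img"][170:330,130:530]
c=cv2.resize(c,(800,320),interpolation=cv2.INTER_CUBIC)
save(d,"topcrop",c)
d=pickle.load(open("scene0.pkl","rb"))
c=d["img"][120:360,260:580]
save(d,"scenecrop",cv2.resize(c,(800,600),interpolation=cv2.INTER_CUBIC))
```

```text
(no output)
```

View pics/topcrop.png

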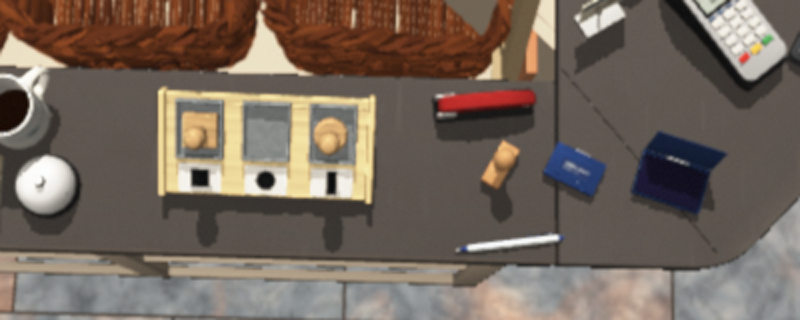

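View pics/scenecrop.png

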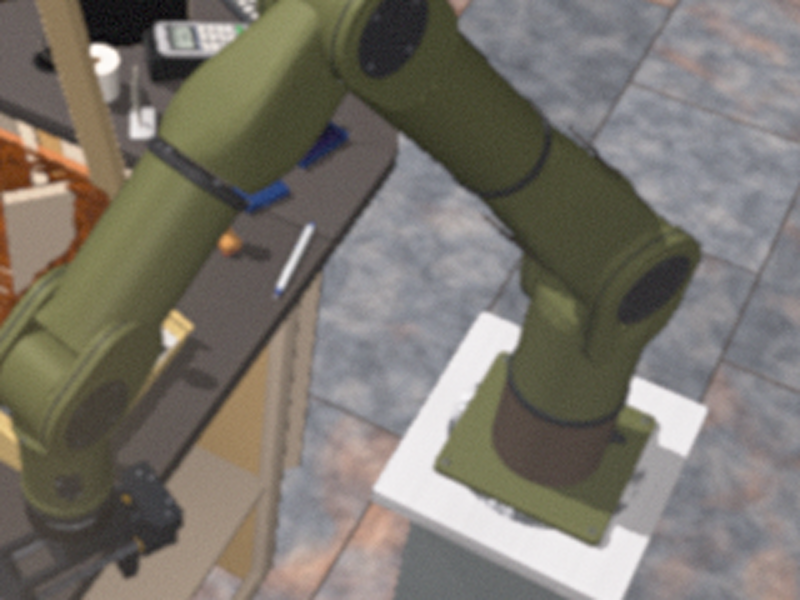

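The top view shows the stand with plates square / disc / bar from left to right at columns 230, 263 and 296, row 260. The bar stamp is at (381,252), a closed blue tin at (418,255) and an open tin at (468,256). Next I'll measure from depth.

Run:
```python
import pickle
from h import *
np.set_printoptions(precision=3,suppress=True,linewidth=160)
d=pickle.load(open("top0.pkl","rb"))
W=cloud(d)
for r in range(214,276,4): print(r,W[r,262].round(3), W[r,278].round(3))
# empty tray floor fit
m=W[226:248,255:271].reshape(-1,3); m=m[~np.isnan(m[:,0])]
A=np.c_[m[:,:2],np.ones(len(m))]; c=np.linalg.lstsq(A,m[:,2],rcond=None)[0]
res=m[:,2]-A@c; k=abs(res)<.004; c=np.linalg.lstsq(A[k],m[k,2],rcond=None)[0]
n=np.array([-c[0],-c[1],1]);n/=np.linalg.norm(n);print("plane",c,n,np.degrees(np.arccos(n[2])),np.std(m[k,2]-A[k]@c),k.mean())
print("z in crop of stand top (mm)")
print((W[212:272:2,286:308:2,2]*1000).round(0))
# corners of objects on pads and stamp
for nme,(u0,u1,v0,v1) in dict(tinS=(400,436,238,272),tinL=(440,495,230,280),bar=(366,395,238,270)).items():
    P=W[v0:v1,u0:u1].reshape(-1,3); print(nme,[ (t,P[P[:,2]>t][:,:2].min(0),P[P[:,2]>t][:,:2].max(0),(P[:,2]>t).sum()) for t in (.006,.012,.03,.05,.065) if (P[:,2]>t).any()], np.nanmax(P[:,2]))
for l in ["ink_pad_lid","stamp_bar_mid","stamp_round_mid","stamp_stand"]:
    pass
```

```text
214 [0.599 0.228 0.001] [0.6   0.184 0.001]
218 [0.569 0.22  0.082] [0.572 0.18  0.075]
222 [0.558 0.22  0.081] [0.561 0.179 0.077]
226 [0.549 0.22  0.074] [0.552 0.179 0.067]
230 [0.54  0.22  0.069] [0.542 0.179 0.064]
234 [0.531 0.22  0.061] [0.533 0.179 0.057]
238 [0.52  0.219 0.063] [0.523 0.179 0.055]
242 [0.511 0.219 0.058] [0.513 0.178 0.051]
246 [0.504 0.22  0.039] [0.502 0.178 0.054]
250 [0.491 0.219 0.049] [0.494 0.178 0.04 ]
254 [0.482 0.219 0.041] [0.483 0.178 0.042]
258 [0.472 0.219 0.039] [0.474 0.178 0.035]
262 [0.463 0.219 0.03 ] [0.464 0.178 0.029]
266 [0.453 0.219 0.026] [0.453 0.177 0.03 ]
270 [0.445 0.22  0.008] [0.447 0.178 0.002]
274 [ 0.436  0.221 -0.005] [ 0.437  0.178 -0.005]
plane [ 0.452 -0.023 -0.173] [-0.412  0.021  0.911] 24.350517703505453 0.0020924379596452694 0.6837606837606838
z in crop of stand top (mm)
[[ -2.  -1.  -3.  -2.   1.   1.  -3.  -2.  -1.   1.   4.]
 [  2.  -2.   1.   3.   2.  -1.   5.   5.   2.  -3.   2.]
 [ -2.   2.   0.   5.   2.   1.  -2.   5.   0.   2.   2.]
 [  6.  -3.   9.  -4.  -1.  -1.   4.   6.  -0.  -3.   1.]
 [ 79.  78.  77.  
[... 1749 characters left out ...]
.012, array([ 0.444, -0.384]), array([ 0.562, -0.265]), np.int64(672)), (0.03, array([ 0.504, -0.374]), array([ 0.539, -0.282]), np.int64(301)), (0.05, array([ 0.508, -0.374]), array([ 0.539, -0.284]), np.int64(180)), (0.065, array([ 0.51 , -0.374]), array([ 0.539, -0.286]), np.int64(81))] 0.07901212986642256
bar [(0.006, array([ 0.457, -0.13 ]), array([ 0.541, -0.058]), np.int64(286)), (0.012, array([ 0.468, -0.112]), array([ 0.53 , -0.067]), np.int64(221)), (0.03, array([ 0.485, -0.103]), array([ 0.513, -0.075]), np.int64(97)), (0.05, array([ 0.485, -0.103]), array([ 0.513, -0.075]), np.int64(97)), (0.065, array([ 0.486, -0.103]), array([ 0.513, -0.077]), np.int64(86))] 0.08235835632499665
```

Run:
```python
import pickle
from h import *
d=pickle.load(open("top0.pkl","rb"))
W=cloud(d)
z=W[...,2]
c=d["img"][222:286,360:500]
a=cv2.resize(c,(800,366),interpolation=cv2.INTER_CUBIC)
zz=np.clip(np.nan_to_num(z[222:286,360:500])/.09*255,0,255).astype(np.uint8)
b=cv2.resize(cv2.applyColorMap(zz,cv2.COLORMAP_JET),(560,230),interpolation=cv2.INTER_NEAREST)
o=np.zeros((600,800,3),np.uint8);o[:366]=a;o[366:596,:560]=b
save(d,"padcrop",o)
```

```text
(no output)
```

View pics/padcrop.png

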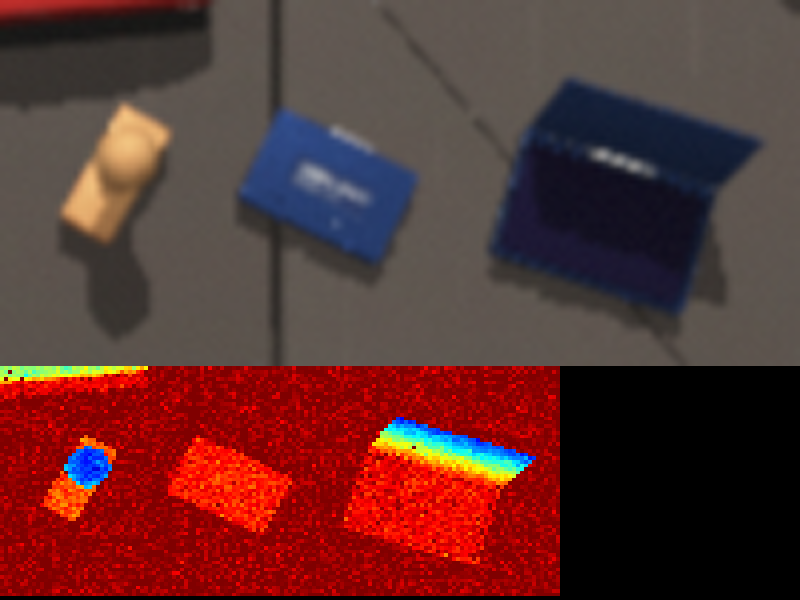

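The open tin on the right is the larger one, with a lid about 92 mm wide. The small tin is shut. The bar stamp's knob is over its foot centre at about (0.499,-0.089). Next I'll refine the poses.

```bash
cat > fit.py <<'E'
import pickle
from h import *
from scipy.optimize import minimize
np.set_printoptions(precision=4,suppress=True,linewidth=160)
d=pickle.load(open("top0.pkl","rb")); W=cloud(d); img=d["img"]
hsv=cv2.cvtColor(img,cv2.COLOR_RGB2HSV)
S=8
def hullmask(polys,box):
    u0,v0,u1,v1=box; M=np.zeros(((v1-v0)*S,(u1-u0)*S),np.uint8)
    for p in polys:
        q=cv2.convexHull(((p-[u0,v0]+.5)*S).astype(np.float32)).astype(np.int32); cv2.fillConvexPoly(M,q,1)
    return cv2.resize(M.astype(np.float32),(u1-u0,v1-v0),interpolation=cv2.INTER_AREA)
def bar_polys(x,y,a):
    R=np.array([[np.cos(a),-np.sin(a)],[np.sin(a),np.cos(a)]])
    b=[[*(R@[sx*.013,sy*.030]+[x,y]),z] for sx in(-1,1) for sy in(-1,1) for z in(0,.018)]
    t=np.linspace(0,6.28,24); k=[[x+.014*np.cos(q),y+.014*np.sin(q),z] for q in t for z in(.05,.066)]
    return [proj(d,b),proj(d,k)]
box=(360,232,402,280)
sub=hsv[box[1]:box[3],box[0]:box[2]]
M=((sub[...,0]>5)&(sub[...,0]<25)&(sub[...,1]>70)&(sub[...,2]>90)).astype(np.float32)
f=lambda p:np.abs(hullmask(bar_polys(p[0],p[1],p[2]),box)-M).sum()
best=min((minimize(f,[.499,-.089,a],method="Nelder-Mead",options=dict(initial_simplex=[[.499,-.089,a],[.505,-.089,a],[.499,-.083,a],[.499,-.089,a+.2]])) for a in np.arange(-1.5,1.6,.25)),key=lambda r:r.fun)
print("bar x,y,yaw(y axis long)",best.x,best.fun,M.sum())
# plates white & gray floor on slope: find per region
def onplane(mask,n,off):
    v,u=np.nonzero(mask); out=[]
    for a,b in zip(u,v):
        o,r=ray(d,(a,b)); out.append(o+r*(off-n@o)/(n@r))
    return np.array(out)
# plane of slope from middle tray floor with fixed tilt, yaw unknown small
P=W[226:246,256:270].reshape(-1,3);P=P[~np.isnan(P[:,0])]
n=np.array([-np.sin(np.radians(24)),0,np.cos(np.radians(24))])
off=np.median(P@n); print("floor off",off, len(P), "med",np.median(P,0))
st=np.s_[210:276,200:325]
h=hsv[st]
gray=(h[...,1]<45)&(h[...,2]>60)&(h[...,2]<150)
white=(h[...,1]<40)&(h[...,2]>190)
z=np.nan_to_num(W[st][...,2])
for nm,mk in(("gray",gray&(z>.03)),("white",white&(z>.01))):
    nn,l,s,c=cv2.connectedComponentsWithStats(mk.astype(np.uint8),connectivity=4)
    for i in range(1,nn):
        if s[i,4]>60: print(nm,s[i]+[200,210,0,0,0],c[i]+[200,210])
E
python3 fit.py
python3 - <<'E'
import pickle
from h import *
d=pickle.load(open("top0.pkl","rb"))
c=d["img"][208:278,202:324]
save(d,"stand",cv2.resize(c,(800,459),interpolation=cv2.INTER_CUBIC))
E
```

```text
bar x,y,yaw(y axis long) [ 0.503  -0.0908 -2.0491] 23.4375 261.0
floor off -0.15951396336213233 279 med [0.5272 0.2193 0.0605]
gray [218 220  24  30 340] [229.45   233.5324]
gray [251 221  24  29 629] [262.6184 235.1971]
gray [285 222  24  30 378] [297.0212 236.5317]
white [219 252  21  14 177] [228.8588 258.4972]
white [252 253  21  15 191] [262.0733 260.1361]
white [285 255   8  14  99] [288.7172 261.2828]
white [298 255   8  14  96] [301.9479 261.4375]
```

View pics/stand.png

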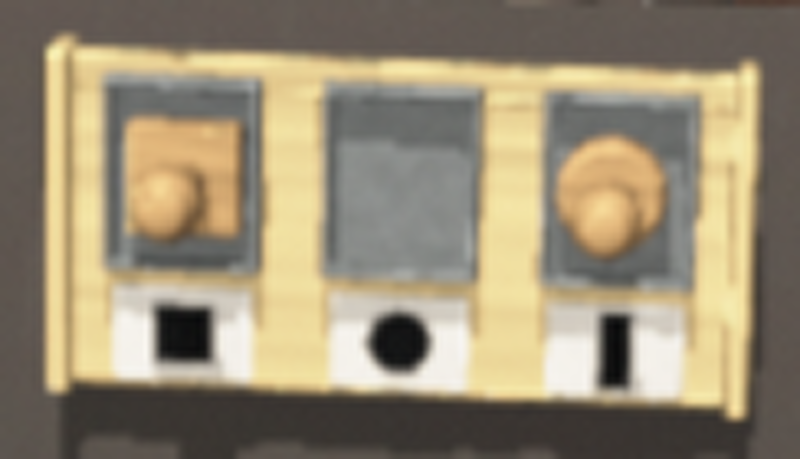

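```bash
cat > fit2.py <<'E'
from fit import *
u0,v0,u1,v1=box2=(200,210,325,276)
nn,l,s,c=cv2.connectedComponentsWithStats(gray.astype(np.uint8),connectivity=4)
G=np.zeros(gray.shape,np.uint8)
for i in range(1,nn):
    if s[i,4]>250:
        cnt=np.argwhere(l==i)[:,::-1].astype(np.int32); cv2.fillConvexPoly(G,cv2.convexHull(cnt),1)
G=G.astype(np.float32)
def frame(p):
    x,y,yaw,z=p; a=np.radians(24)
    Rz=np.array([[np.cos(yaw),-np.sin(yaw),0],[np.sin(yaw),np.cos(yaw),0],[0,0,1]])
    X=np.array([np.cos(a),0,np.sin(a)]);Z=np.array([-np.sin(a),0,np.cos(a)])
    return Rz@np.stack([X,[0,1,0],Z],1), np.array([x,y,z])
def polys(p):
    R,o=frame(p); out=[]
    for k in(-1,0,1):
        b=[[sx*.039,k*.086+sy*.031,hh] for sx in(-1,1) for sy in(-1,1) for hh in(.004,.01)]
        out.append(proj(d,np.array(b)@R.T+o))
    return out
def f2(p):
    # z from plane offset through measured floor pts given yaw
    R,_=frame([*p,0]); n=R[:,2]; off=np.median(P@n); z=(off-n[0]*p[0]-n[1]*p[1])/n[2]
    return np.abs(hullmask(polys([*p,z]),box2)-G).sum(), z
r=minimize(lambda p:f2(p)[0],[.525,.22,0],method="Nelder-Mead",options=dict(initial_simplex=[[.525,.22,0],[.53,.22,0],[.525,.225,0],[.525,.22,-.06]],xatol=1e-5,fatol=1e-3))
z=f2(r.x)[1]; print("mid slot",r.x,z,r.fun,G.sum())
p=[*r.x,z]; R,o=frame(p)
print("R",R); 
for k,nm in((1,"square"),(0,"round"),(-1,"bar")): print(nm,o+R@[0,k*.086,0], proj(d,o+R@[0,k*.086,0]))
# knob of round stamp: top points
K=W[214:262,284:310].reshape(-1,3); K=K[K[:,2]>.108]; loc=(K-o)@R
print("round knob in mid-slot frame",np.median(loc,0),loc.min(0),loc.max(0),len(K))
big=cv2.resize(img[v0:v1,u0:u1],None,fx=6,fy=6,interpolation=cv2.INTER_CUBIC)
for q in polys(p): cv2.polylines(big,[cv2.convexHull(((q-[u0,v0]+.5)*6).astype(np.float32)).astype(np.int32)],True,(255,0,0),1)
# predicted stamps in bar slot
def cyl(k,dx,dy,r,h0,h1):
    t=np.linspace(0,6.28,24); return proj(d,np.array([[dx+r*np.cos(q),k*.086+dy+r*np.sin(q),hh] for q in t for hh in(h0,h1)])@R.T+o)
import itertools
def rs(q): return [cyl(-1,q[0],q[1],.022,0,.018),cyl(-1,q[0],q[1],.014,.052,.07)]
hs=h; wood=((hs[...,0]>8)&(hs[...,0]<25)&(hs[...,1]>70)&(hs[...,2]>80)).astype(np.float32); wood[:,:86]=0; wood[:,108:]=0;wood[:14]=0;wood[43:]=0
# restrict to saturated wood within tray
inb=hullmask([polys(p)[0]],box2)>0.9; wood=wood*inb
fr=lambda q:np.abs(hullmask(rs(q),box2)-wood).sum()
rr=minimize(fr,[0,0],method="Nelder-Mead",options=dict(initial_simplex=[[0,0],[.005,0],[0,.005]]))
print("round stamp offset in bar slot",rr.x,rr.fun,wood.sum())
for q in rs(rr.x): cv2.polylines(big,[cv2.convexHull(((q-[u0,v0]+.5)*6).astype(np.float32)).astype(np.int32)],True,(0,255,0),1)
save(d,"fitstand",big)
b2=cv2.resize(img[box[1]:box[3],box[0]:box[2]],None,fx=10,fy=10,interpolation=cv2.INTER_CUBIC)
for q in bar_polys(*best.x): cv2.polylines(b2,[cv2.convexHull(((q-[box[0],box[1]]+.5)*10).astype(np.float32)).astype(np.int32)],True,(0,255,0),1)
save(d,"fitbar",b2)
E
python3 fit2.py
```

```text
bar x,y,yaw(y axis long) [ 0.503  -0.0908 -2.0491] 23.4375 261.0
floor off -0.15951396336213233 279 med [0.5272 0.2193 0.0605]
gray [218 220  24  30 340] [229.45   233.5324]
gray [251 221  24  29 629] [262.6184 235.1971]
gray [285 222  24  30 378] [297.0212 236.5317]
white [219 252  21  14 177] [228.8588 258.4972]
white [252 253  21  15 191] [262.0733 260.1361]
white [285 255   8  14  99] [288.7172 261.2828]
white [298 255   8  14  96] [301.9479 261.4375]
mid slot [ 0.5517  0.1936 -0.005 ] 0.0710953085474636 6014.265625 8250.0
R [[ 0.9135  0.005  -0.4067]
 [-0.0046  1.      0.002 ]
 [ 0.4067  0.      0.9135]]
square [0.5522 0.2796 0.0711] [[238.8908 224.5244]]
round [0.5517 0.1936 0.0711] [[272.2951 225.689 ]]
bar [0.5513 0.1076 0.0711] [[305.6781 226.8529]]
round knob in mid-slot frame [-0.0242 -0.0591  0.0713] [-0.0391 -0.0717  0.0561] [-0.0137 -0.0467  0.0801] 98
round stamp offset in bar slot [-0.0213  0.0222] 151.96875 114.0
```

View pics/fitstand.png

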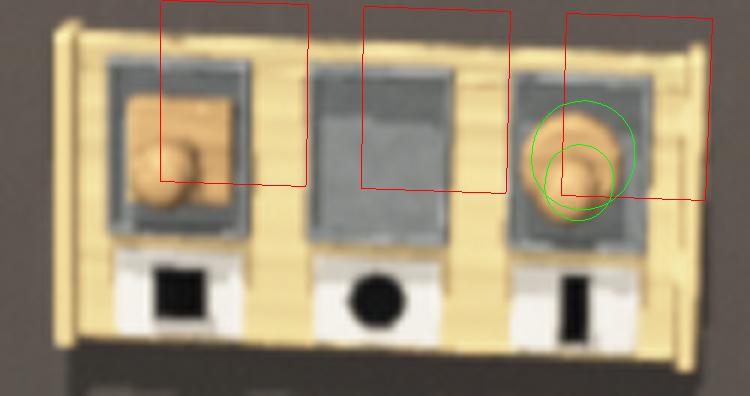

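View pics/fitbar.png

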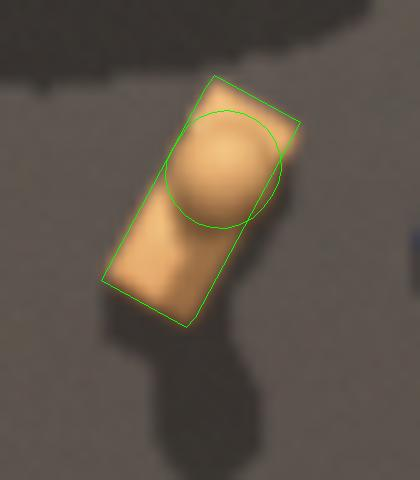

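```bash
sed -i 's/^nn,l,s,c=cv2.connectedComponentsWithStats(gray.astype/nn,l,s,c=cv2.connectedComponentsWithStats((gray\&(z>.03)).astype/' fit2.py
sed -i 's/(sub\[...,1\]>70)&(sub\[...,2\]>90)/(sub[...,1]>90)\&(sub[...,2]>70)/' fit.py
python3 fit2.py | grep -v -e gray -e white
```

```text
bar x,y,yaw(y axis long) [ 0.502  -0.0908  1.093 ] 21.96875 260.0
floor off -0.15951396336213233 279 med [0.5272 0.2193 0.0605]
mid slot [ 0.5288  0.2169 -0.0042] 0.06082283022433077 152.984375 2062.0
R [[ 0.9135  0.0042 -0.4067]
 [-0.0038  1.      0.0017]
 [ 0.4067  0.      0.9135]]
square [0.5291 0.3029 0.0608] [[229.8665 233.8185]]
round [0.5288 0.2169 0.0608] [[263.1455 234.9482]]
bar [0.5284 0.1309 0.0608] [[296.4028 236.0773]]
round knob in mid-slot frame [ 0.001  -0.0823  0.0713] [-0.0139 -0.0948  0.0561] [ 0.0115 -0.0699  0.0801] 98
round stamp offset in bar slot [-0.0002  0.0037] 21.34375 249.0
```

View pics/fitstand.png

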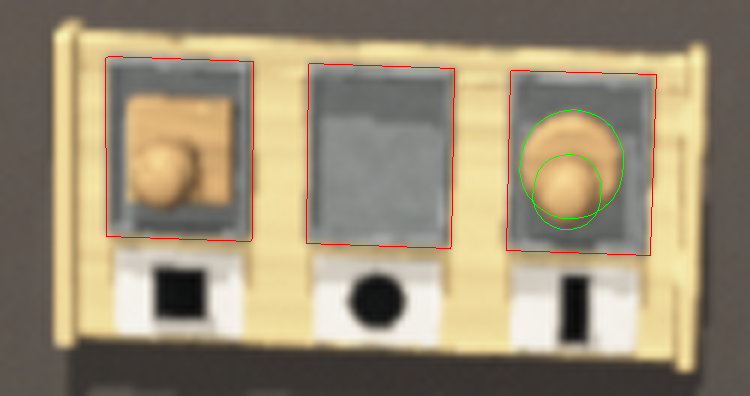

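View pics/fitbar.png

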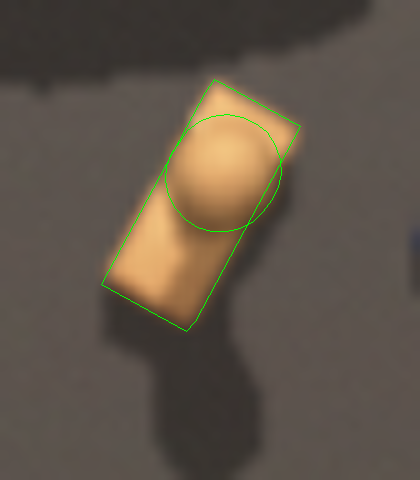

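```bash
cat > geo.py <<'E'
from h import *
from scipy.spatial.transform import Rotation as Ro
np.set_printoptions(precision=3,suppress=True,linewidth=160)
yaw=-.0042;a=np.radians(24)
RS=Ro.from_euler('z',yaw).as_matrix()@np.stack([[np.cos(a),0,np.sin(a)],[0,1,0],[-np.sin(a),0,np.cos(a)]],1)
RND=np.array([.5288,.2169,.0608]); BAR=RND+RS@[0,-.086,0]; SQ=RND+RS@[0,.086,0]
def rpy(R): return list(Ro.from_matrix(R).as_euler('xyz'))
def tool(z,y):  # tool z dir, jaw dir
    z=np.array(z,float);z/=np.linalg.norm(z);y=np.array(y,float);y-=z*(y@z);y/=np.linalg.norm(y)
    return np.stack([np.cross(y,z),y,z],1)
TY=[tool(-RS[:,2],s*RS[:,1]) for s in(-1,1)]
TX=[tool(-RS[:,2],s*RS[:,0]) for s in(-1,1)]
def tcp(P,T): return list(np.array(P)+.019*T[:,2])   # grasp point P -> TCP
E
python3 - <<'E'
from geo import *
import pickle
d=pickle.load(open("top0.pkl","rb"));W=cloud(d)
for c in(230,262,296,330): print(c,[(r,W[r,c].round(3).tolist()) for r in range(170,214,8)])
for nm,T,P in [("roundY",TY,BAR+RS@[0.001,.0035,.059]),("rndplY",TY,RND+RS@[0,0,.059]),("barX",TX,BAR+RS@[0,0,.0575]),("barY",TY,BAR+RS@[0,0,.0575])]:
    for t in T: print(nm,manip.solve_ik(tcp(P,t),rpy(t)), manip.solve_ik(tcp(P+RS@[0,0,.06],t),rpy(t)) is not None)
L=np.array([-np.sin(1.093),np.cos(1.093),0])
for s in(1,-1):
  for nm,y in(("L",L),("perp",[L[1],-L[0],0])):
    t=tool([0,0,-1],s*np.array(y)); print("pick",nm,s,manip.solve_ik(tcp([.501,-.09,.0575],t),rpy(t)))
E
```

```text
230 [(170, [0.8, 0.359, -0.255]), (178, [0.773, 0.357, -0.254]), (186, [0.683, 0.323, -0.03]), (194, [0.676, 0.33, -0.09]), (202, [0.677, 0.343, -0.185]), (210, [0.606, 0.314, 0.004])]
262 [(170, [0.731, 0.236, -0.027]), (178, [0.708, 0.235, -0.027]), (186, [0.751, 0.254, -0.255]), (194, [0.723, 0.253, -0.251]), (202, [0.698, 0.252, -0.254]), (210, [0.611, 0.229, -0.004])]
296 [(170, [0.801, 0.147, -0.237]), (178, [0.778, 0.147, -0.246]), (186, [0.685, 0.139, -0.018]), (194, [0.674, 0.139, -0.061]), (202, [0.673, 0.141, -0.144]), (210, [0.614, 0.136, -0.004])]
330 [(170, [0.807, 0.039, -0.244]), (178, [0.78, 0.039, -0.243]), (186, [0.758, 0.038, -0.256]), (194, [0.671, 0.044, -0.037]), (202, [0.675, 0.04, -0.143]), (210, [0.615, 0.044, 0.001])]
roundY [-0.333  0.797 -0.196  2.344  2.418  0.49   1.847] True
roundY [ 0.218  1.124 -1.256  2.316  1.824  1.254 -0.586] True
rndplY [-0.503  0.802 -0.195  2.245  2.135  0.452  1.978] True
rndplY [ 0.046  1.139 -1.257  2.218  1.765  1.3   -0.633] True
barX [-0.223  0.814 -0.363  2.343  2.261  0.573  0.452] True
barX [ 0.225  1.129 -1.256  2.321  1.831  1.256 -2.157] True
barY [-0.198  0.819 -0.404  2.342  2.225  0.595  2.062] True
barY [ 0.225  1.129 -1.256  2.321  1.831  1.256 -0.586] True
pick L 1 [ 0.609  1.065 -0.924  2.023  1.284  0.815  1.537]
pick perp 1 [ 0.275  0.9   -0.311  2.04   0.834  0.33   0.365]
pick L -1 [ 0.092  0.888 -0.007  2.049  0.028  0.204 -0.418]
pick perp -1 [-0.045  0.909  0.223  2.056 -0.755  0.257 -1.217]
```

Run:
```python
from geo import *
t=TY[0]; P=BAR+RS@[0.001,.0035,.059]; up=lambda P,h: tcp(np.array(P)+RS@[0,0,h],t)
manip.move_pose(up(P,.10),rpy(t))
print(manip.get_time(),manip.get_tool_pos(),up(P,.10))
manip.line_to(up(P,0),feed=.12)
print("F",manip.get_force())
manip.grab(20); print("w",manip.get_gripper_width(),manip.get_force())
manip.line_to(up(P,.05),feed=.12)
print("w",manip.get_gripper_width(),manip.get_force(),manip.get_time())
d=manip.snapshot("top"); save(d,"s1",cv2.resize(d["img"][190:290,190:350],(800,500)))
```

```text
2.8667 [0.473 0.135 0.189] [np.float64(0.47242441062594925), np.float64(0.13463605121228417), np.float64(0.18910310071303993)]
F [ 0.198 -0.938  0.169]
w 0.02675156507325289 [0.99  0.899 0.046]
w 0.026689482986773757 [ 0.45   0.831 -0.936] 5.375
```

View pics/s1.png

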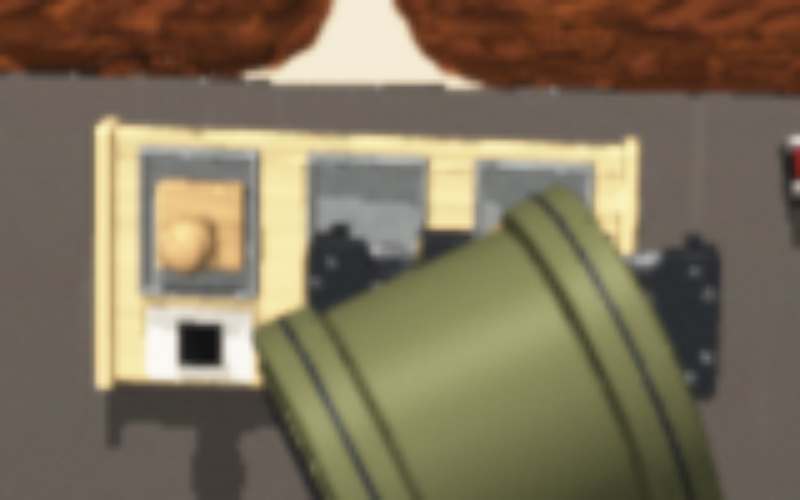

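The stamp is gripped (width 26.7 mm) and about 1 N of weight shows, so the bar tray is now empty. Next I carry it over and lower it with force feedback.

Run:
```python
from geo import *
t=TY[0]; P=RND+RS@[0.0,0,.059]; up=lambda P,h: tcp(np.array(P)+RS@[0,0,h],t)
manip.line_to(up(P,.05),feed=.15)
manip.line_to(up(P,.004),feed=.12)
f0=RS.T@manip.get_force(); print(f0)
h=.004
while h>-.006:
    h-=.001; manip.line_to(up(P,h),feed=.03)
    f=RS.T@manip.get_force()-f0; print(round(h,3),f)
    if f[2]>3: break
manip.open_gripper(); print(manip.get_gripper_width())
manip.line_to(up(P,.10),feed=.2)
print(manip.get_time())
```

```text
[ 0.274  0.56  -0.523]
0.003 [-0.946 -0.257 -0.312]
0.002 [-1.125 -0.612 -0.477]
0.001 [-0.494 -1.445  0.183]
0.0 [-0.593 -0.681  0.314]
-0.001 [-1.629 -0.178  7.55 ]
0.08820380241360584
9.5667
```

Run:
```python
from geo import *
L=np.array([-np.sin(1.093),np.cos(1.093),0]); B=np.array([.501,-.090,.0575])
q=np.array(manip.get_joint_pos()); 
for s in(1,-1):
    t=tool([0,0,-1],s*L); k=manip.solve_ik(tcp(B+[0,0,.12],t),rpy(t)); print(s,k,None if k is None else np.abs(np.array(k)-q).max())
s=-1; t=tool([0,0,-1],s*L)
manip.move_pose(tcp(B+[0,0,.12],t),rpy(t))
d=manip.snapshot("top"); save(d,"s2"); print(manip.get_time())
save(d,"s2c",cv2.resize(d["img"][200:290,200:350],(800,480),interpolation=cv2.INTER_CUBIC))
```

```text
1 [ 0.465  0.727 -0.623  1.977  0.687  0.658  2.06 ] 1.3923828654588017
-1 [ 0.076  0.665  0.018  1.997 -0.025  0.48  -0.366] 2.3507603573013656
11.6417
```

View pics/s2c.png

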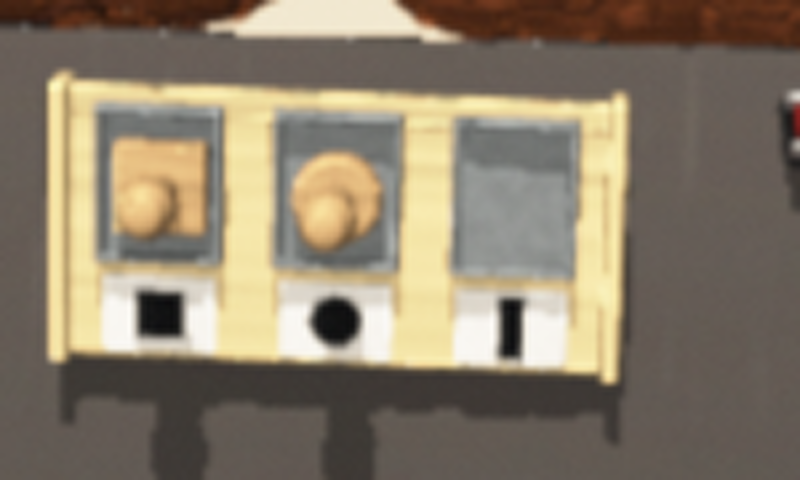

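View pics/s2.png

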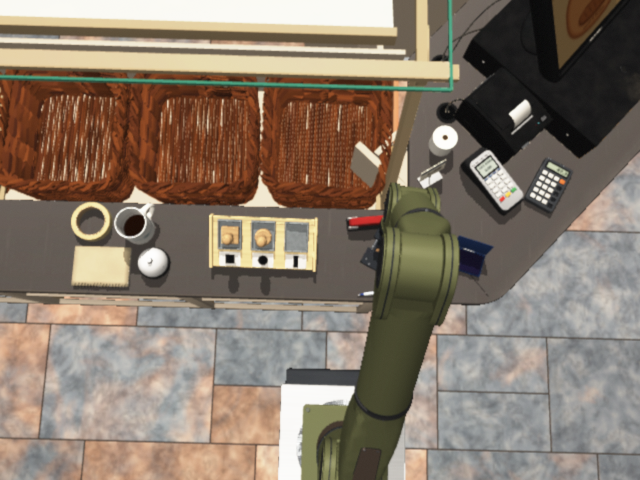

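Run:
```python
from geo import *
import pickle
d=pickle.load(open("top0.pkl","rb"));W=cloud(d)
P=W[205:236,335:405].reshape(-1,3); P=P[(P[:,2]>.02)]
print(P.min(0),P.max(0))
L=np.array([np.sin(1.093),-np.cos(1.093)])
c=np.array([.501,-.09]); u=(P[:,:2]-c)@L; v=(P[:,:2]-c)@[L[1],-L[0]]
k=abs(v)<.016; print(k.sum(), u[k].min() if k.any() else None)
```

```text
[ 0.56  -0.135  0.02 ] [ 0.596 -0.001  0.055]
47 0.07844444589133695
```

Round stamp stands centred in the disc tray (263,238). Stapler clears the open fingers by about 17 mm, so I'll pick the bar stamp now.

Run:
```python
from geo import *
L=np.array([-np.sin(1.093),np.cos(1.093),0]); B=np.array([.501,-.090,.0575]); t=tool([0,0,-1],-L)
manip.line_to(tcp(B,t),feed=.12)
manip.grab(20); print("w",manip.get_gripper_width(),manip.get_force())
manip.line_to(tcp(B+[0,0,.12],t),feed=.15)
print("w",manip.get_gripper_width(),manip.get_force())
q=np.array(manip.get_joint_pos())
P=BAR+RS@[0,0,.0575+.09]
for tt in TX: k=manip.solve_ik(tcp(P,tt),rpy(tt)); print(k, np.abs(np.array(k)-q).max())
print(manip.get_time())
```

```text
w 0.025522218327021052 [0.352 0.269 1.635]
w 0.02513724790610866 [-0.13   0.43  -0.079]
[ 0.217  0.865 -1.253  2.366  1.647  1.079  0.987] 1.6718479742799486
[ 0.217  0.865 -1.253  2.366  1.647  1.079 -2.155] 1.7892774151565933
14.725
```

Run:
```python
from geo import *
for n in("scene","top"):
    d=manip.snapshot(n); p=proj(d,manip.get_tool_pos())[0].astype(int); print(n,p)
    c=d["img"][max(p[1]-45,0):p[1]+45,max(p[0]-60,0):p[0]+60]; save(d,"s3"+n,cv2.resize(c,(800,600),interpolation=cv2.INTER_CUBIC))
```

```text
scene [347 181]
top [386 242]
```

View pics/s3scene.png

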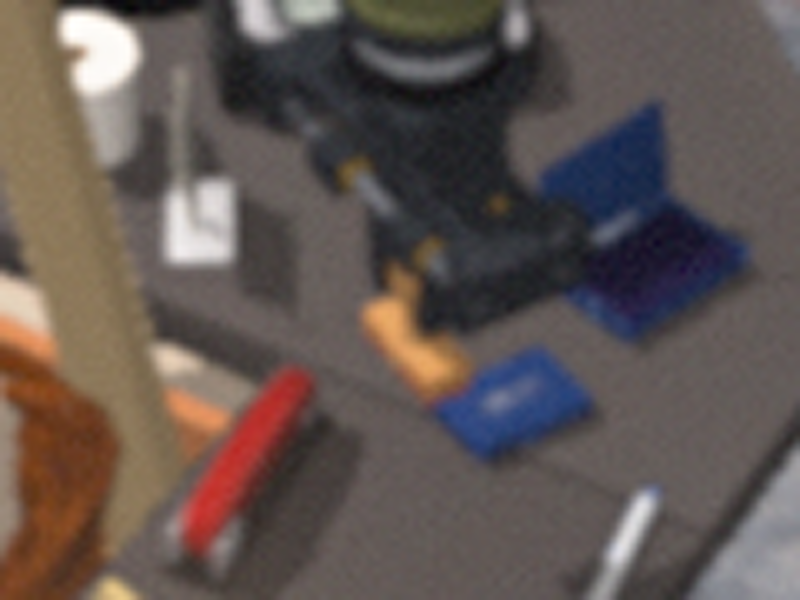

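View pics/s3top.png

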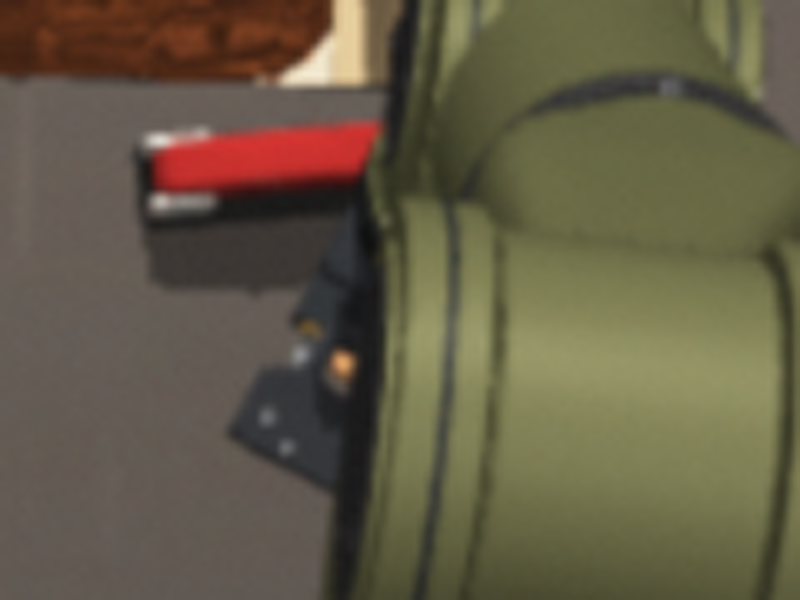

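```bash
cat > ov.py <<'E'
from geo import *
def overlay(n,name,R,o,half=(45,60)):
    "stamp frame R (z foot->knob, y long), o=underside centre"
    d=manip.snapshot(n); b=np.array([[sx*.013,sy*.03,h] for h in(0,.018) for sx,sy in((-1,-1),(1,-1),(1,1),(-1,1))])@R.T+o
    q=proj(d,b); p=q.mean(0).astype(int); v0=max(p[1]-half[0],0);u0=max(p[0]-half[1],0)
    c=d["img"][v0:p[1]+half[0],u0:p[0]+half[1]]; s=800/(2*half[1]); c=cv2.resize(c,None,fx=s,fy=s,interpolation=cv2.INTER_CUBIC)
    q=((q-[u0,v0]+.5)*s).astype(int)
    for i in range(4):
        for a,bb in((i,(i+1)%4),(4+i,4+(i+1)%4),(i,4+i)): cv2.line(c,tuple(map(int,q[a])),tuple(map(int,q[bb])),(0,255,0) if a>3 else (255,255,0),1)
    save(d,name,c)
E
python3 - <<'E'
from ov import *
T=Ro.from_euler('xyz',manip.get_tcp_rot()).as_matrix(); p=np.array(manip.get_tool_pos())
z=-T[:,2]; y=T[:,1]; R=np.stack([np.cross(y,z),y,z],1)
o=p-.019*T[:,2]-.0575*z
overlay("scene","s4",R,o,(30,40))
E
```

```text
(no output)
```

View pics/s4.png

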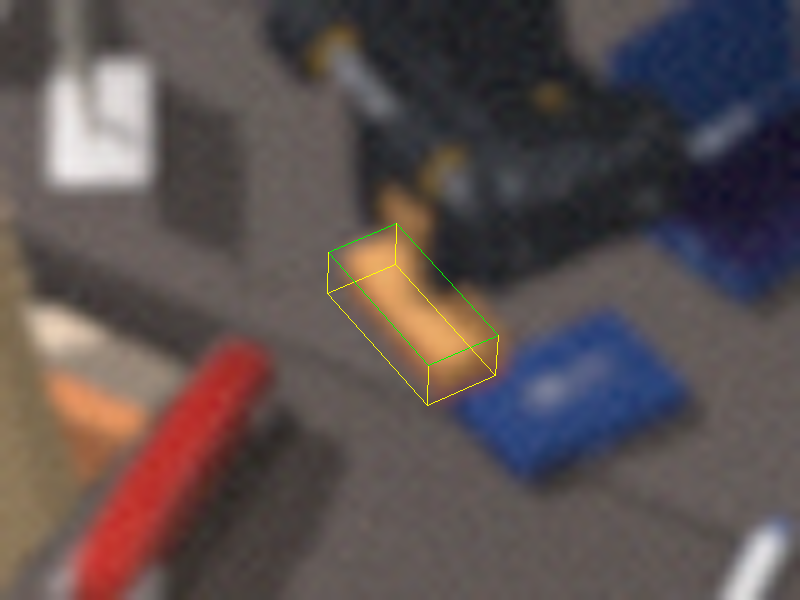

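Run:
```python
from ov import *
p=np.array(manip.get_tool_pos()); manip.line_to(list(p+[0,0,.06]),feed=.2)
tt=TX[0]; P=BAR+RS@[0,0,.0575+.07]
manip.move_pose(tcp(P,tt),rpy(tt)); print(manip.get_time(),manip.get_gripper_width(),manip.get_tool_pos(),tcp(P,tt))
T=Ro.from_euler('xyz',manip.get_tcp_rot()).as_matrix(); p=np.array(manip.get_tool_pos())
z=-T[:,2]; y=T[:,1]; R=np.stack([np.cross(y,z),y,z],1)
o=p-.019*T[:,2]-.0575*z
overlay("scene","s5",R,o,(30,40)); overlay("top","s5t",R,o,(30,40))
```

```text
16.8333 0.025098688098260564 [0.484 0.13  0.159] [np.float64(0.4843082645223959), np.float64(0.13108610786220645), np.float64(0.1599196821542222)]
```

View pics/s5.png

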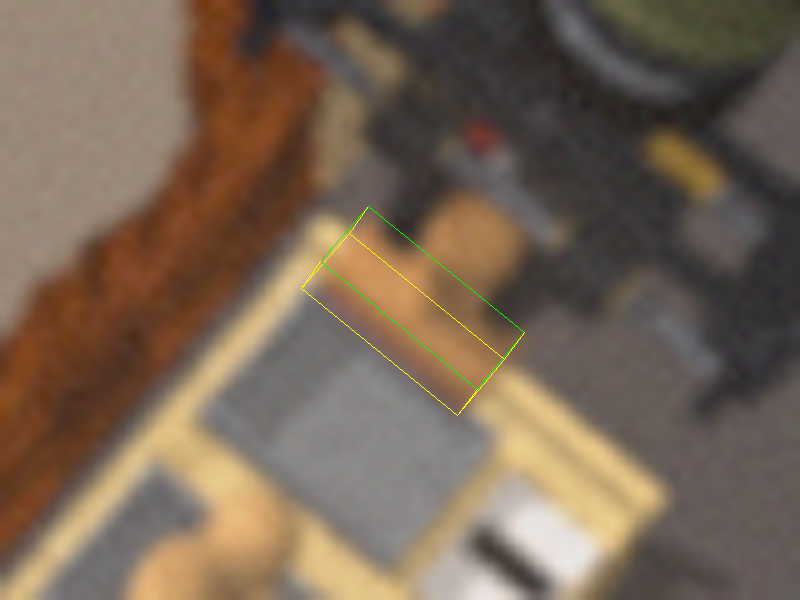

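View pics/s5t.png

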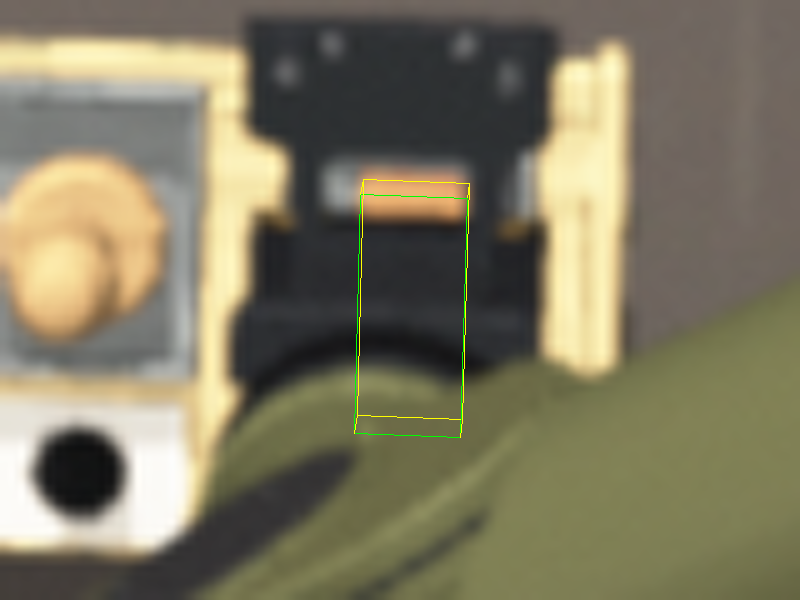

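The overlay matches: the bar is aligned up the slope and lies over its tray. Lowering it.

Run:
```python
from geo import *
t=TX[0]; P=BAR+RS@[0.0,0,.0575]; up=lambda P,h: tcp(np.array(P)+RS@[0,0,h],t)
manip.line_to(up(P,.005),feed=.1)
f0=RS.T@manip.get_force(); print(f0)
h=.005
while h>-.006:
    h-=.001; manip.line_to(up(P,h),feed=.03)
    f=RS.T@manip.get_force()-f0; print(round(h,3),f)
    if f[2]>3: break
manip.open_gripper(); print(manip.get_gripper_width())
manip.line_to(up(P,.10),feed=.2)
# look clear
p=np.array(manip.get_tool_pos()); manip.line_to([p[0]-.02,-.12,.24],feed=.3)
d=manip.snapshot("top"); import pickle; pickle.dump(d,open("top6.pkl","wb")); save(d,"s6",cv2.resize(d["img"][200:290,200:350],(800,480),interpolation=cv2.INTER_CUBIC)); save(d,"s6f")
d=manip.snapshot("scene"); save(d,"s6s")
print(manip.get_time())
```

```text
[-0.634  0.226  0.277]
0.004 [ 1.261 -0.09  -1.358]
0.003 [ 0.752 -0.136 -0.839]
0.002 [ 0.587 -1.151 -0.635]
0.001 [ 0.195 -0.649 -1.2  ]
0.0 [ 0.424 -0.199 -0.387]
-0.001 [ 1.765 -0.654  6.461]
0.08795809182475325
22.075
```

View pics/s6.png

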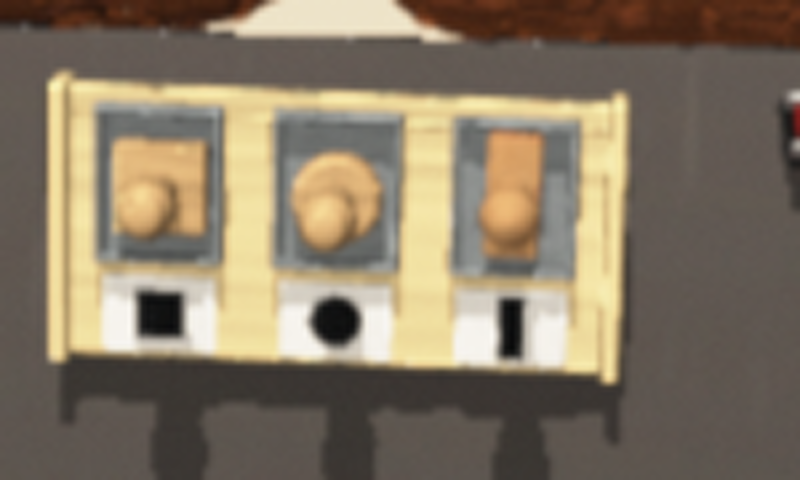

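View pics/s6s.png

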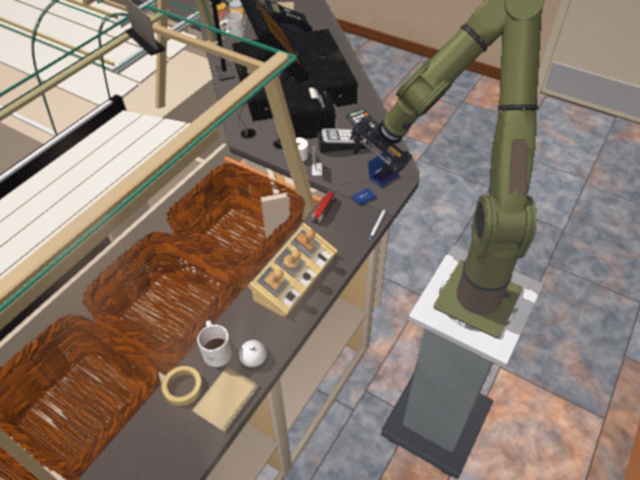

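Bar stamp stands in its tray, long side up the slope (column 296), round one unchanged. Now the lid geometry from the first depth picture.

Run:
```python
from geo import *
import pickle
from scipy.optimize import least_squares, minimize
d=pickle.load(open("top0.pkl","rb"));W=cloud(d)
sub=W[228:284,438:500]; P=sub.reshape(-1,3); P=P[~np.isnan(P[:,0])]
lid=P[(P[:,2]>.024)&(P[:,2]<.085)]
# silhouette of tin (z .010-.022): rect
tin=P[(P[:,2]>.0095)&(P[:,2]<.022)]
# lid: plane  through hinge line ; n horiz dir psi = hinge frame x axis
c=lid.mean(0); u,s,vt=np.linalg.svd(lid-c); print("lid",c,vt,s, "dirs",vt[0])
hy=vt[0].copy(); hy[2]=0; hy/=np.linalg.norm(hy)
if hy[1]<0: hy=-hy
hx=np.array([hy[1],-hy[0],0])
n=vt[2]; tdir=np.cross(n,hy); tdir*=np.sign(tdir[2]); ang=np.arctan2(tdir[2],-(tdir@hx)); print("hx",hx,"hy",hy,"yaw",np.arctan2(hx[1],hx[0]),"angle",ang)
q=(lid-c)@hy; print("width range",q.min(),q.max())
tl=(lid-c)@tdir; print("tl",tl.min(),tl.max())
top=c+tdir*tl.max()+hy*(q.min()+q.max())/2; H=top-.061*tdir; print("edge",top,"hinge by 61",H)
k=(P-H)@np.stack([hx,hy,[0,0,1]],1)
m=(P[:,2]>.009)&(P[:,2]<.022)&(abs(k[:,1])<.06)&(k[:,0]<.02)
print("tin hx extent",np.percentile(k[m,0],[1,50,99]),"hy",np.percentile(k[m,1],[1,50,99]))
d6=pickle.load(open("top6.pkl","rb"))
```

```text
lid [ 0.521 -0.329  0.051] [[ 0.286  0.958 -0.004]
 [ 0.192 -0.053  0.98 ]
 [-0.939  0.281  0.199]] [0.497 0.29  0.028] dirs [ 0.286  0.958 -0.004]
hx [ 0.958 -0.286  0.   ] hy [0.286 0.958 0.   ] yaw -0.28964375847367557 angle 1.7712808823693176
width range -0.04646446923489904 0.0471608912817018
tl -0.027214015482629285 0.028780882924830647
edge [ 0.527 -0.33   0.079] hinge by 61 [ 0.515 -0.327  0.019]
tin hx extent [-0.062 -0.029  0.002] hy [-0.046 -0.002  0.046]
```

View pics/s6f.png

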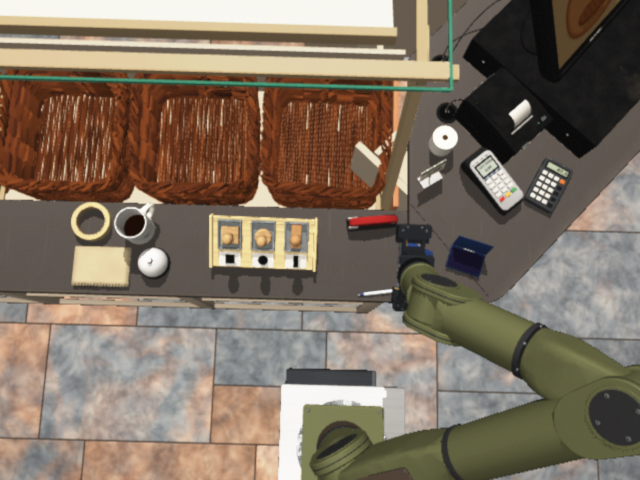

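```bash
cat > lid.py <<'E'
from geo import *
H=np.array([.515,-.327,.014]); psi=-.29
hx=np.array([np.cos(psi),np.sin(psi),0]);hy=np.array([-np.sin(psi),np.cos(psi),0]);Z=np.array([0,0,1.])
w=.010;r=.048
def C(th,cl=.002): return list(H+r*(-np.cos(th)*hx+np.sin(th)*Z)+cl*(np.sin(th)*hx+np.cos(th)*Z)+w*hx)
E
python3 - <<'E'
from lid import *
manip.grab(10)
q=np.array(manip.get_joint_pos()); best=None
S=H+.050*hx+[0,0,.05]
for s in(1,-1):
    t=tool([0,0,-1],s*hy); k=manip.solve_ik(list(S+[0,0,.10]),rpy(t)); dd=np.abs(np.array(k)-q).max() if k is not None else 9; print(k,dd)
    if best is None or dd<best[0]: best=(dd,t,s)
t=best[1]; print("s",best[2])
manip.move_pose(list(S+[0,0,.12]),rpy(t))
manip.line_to(list(S),feed=.15); print(manip.get_force(),manip.get_time())
d=manip.snapshot("top"); save(d,"s7",cv2.resize(d["img"][210:290,420:520],(800,640))[:600]); 
d=manip.snapshot("scene"); save(d,"s7s",cv2.resize(d["img"][120:210,320:440],(800,600)))
E
```

```text
[ 0.935  0.987 -0.973  1.503  0.87   1.125  1.063] 0.857703224504168
[ 0.072  0.991  0.87   1.555 -0.855  1.012 -0.665] 2.407178308365951
s 1
[ 0.661  0.165 -0.545] 25.3333
```

View pics/s7.png

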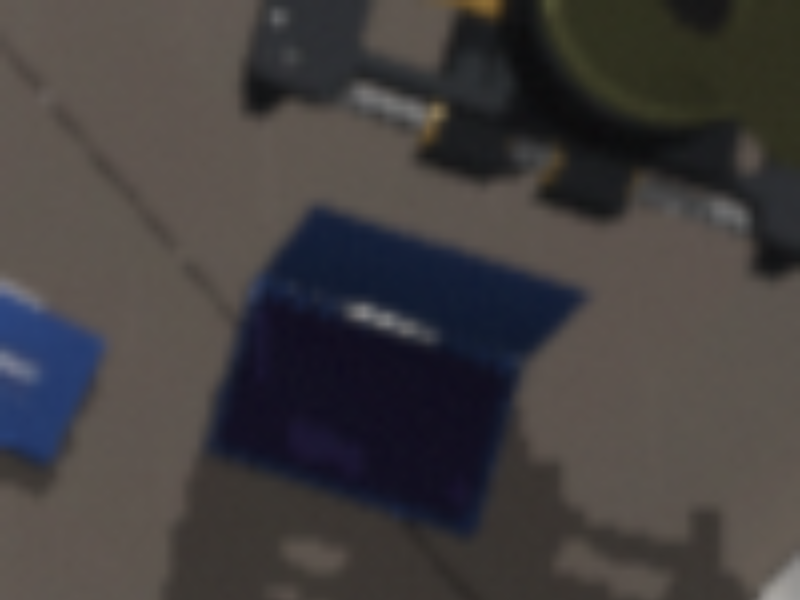

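View pics/s7s.png

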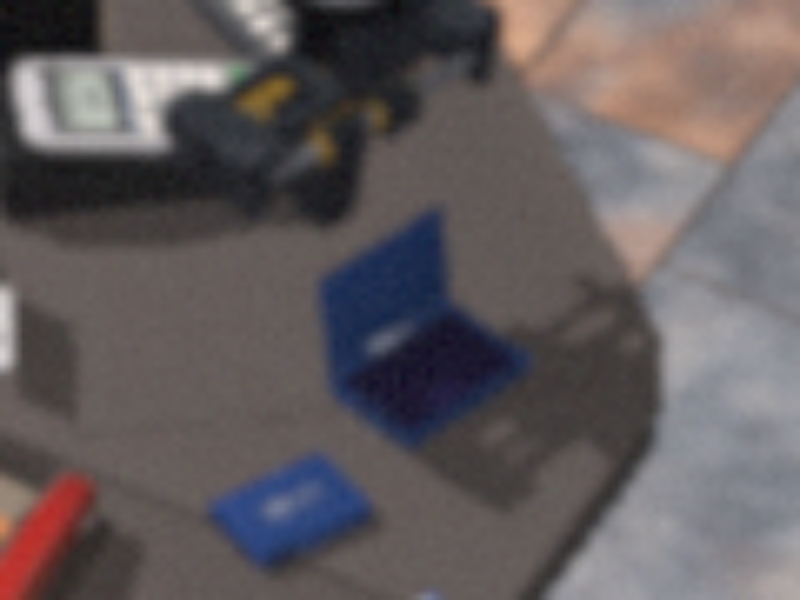

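The closed fingers are behind the open lid, clear of it, so I'll push it over now.

Run:
```python
from lid import *
f0=np.array(manip.get_force())
manip.line_to(C(1.57),feed=.06); print(np.array(manip.get_force())-f0)
for th in np.arange(1.45,.1,-.15):
    manip.line_to(C(th),feed=.06); f=np.array(manip.get_force())-f0; print(round(th,2),f)
    if np.linalg.norm(f)>20: break
print(manip.get_time())
d=manip.snapshot("scene"); save(d,"s8s",cv2.resize(d["img"][120:210,320:440],(800,600)))
```

```text
[ 0.539 -0.301 -0.315]
1.45 [ 0.401 -0.279 -0.506]
1.3 [ 0.056  0.427 -0.254]
1.15 [ 0.09  -0.844 -0.489]
1.0 [ 0.294  0.272 -0.427]
0.85 [ 0.297 -0.206 -0.401]
0.7 [-0.32   0.347  0.849]
0.55 [-0.064 -0.36  -0.953]
0.4 [-0.475  0.485 -0.132]
0.25 [-0.681 -0.247  0.03 ]
28.6
```

View pics/s8s.png

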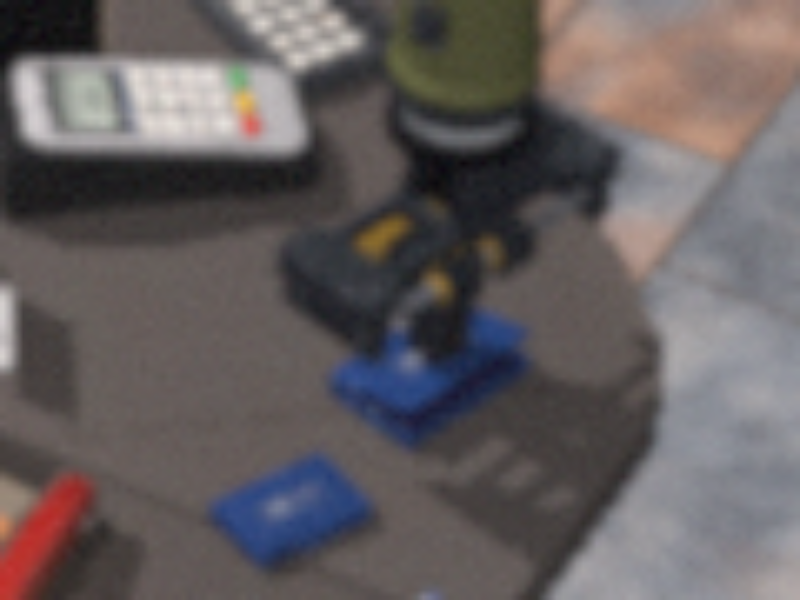

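Lid is nearly shut under the fingers, around (430,370) in the crop. I'll press it down, retreat and check everything.

Run:
```python
from lid import *
p=np.array(manip.get_tool_pos()); f0=np.array(manip.get_force())
for i in range(22):
    p=p-[0,0,.001]; manip.line_to(list(p),feed=.03); f=np.array(manip.get_force())-f0
    if f[2]>4: break
print(i,manip.get_tool_pos(),f)
p=np.array(manip.get_tool_pos()); manip.line_to(list(p+[0,0,.12]),feed=.2)
manip.move_pose([.42,-.10,.32],manip.get_tcp_rot())
import pickle
d=manip.snapshot("top"); pickle.dump(d,open("top9.pkl","wb")); save(d,"s9",cv2.resize(d["img"][180:300,140:500],(800,267),interpolation=cv2.INTER_CUBIC))
W=cloud(d); k=(W.reshape(-1,3)-H)@np.stack([hx,hy,[0,0,1]],1); m=(k[:,0]<-.005)&(k[:,0]>-.058)&(abs(k[:,1])<.04)
zz=W.reshape(-1,3)[m,2]; a=k[m,0]; print("lid z",np.nanmedian(zz),"slope",np.polyfit(a[~np.isnan(zz)],zz[~np.isnan(zz)],1), "ztot",np.nanpercentile(zz,[2,98]))
d=manip.snapshot("scene"); save(d,"s9s",cv2.resize(d["img"][120:330,230:510],(800,600),interpolation=cv2.INTER_CUBIC)); print(manip.get_time())
```

```text
11 [ 0.48  -0.317  0.016] [-0.921  0.213  5.275]
  return np.nanmean(a, axis, out=out, keepdims=keepdims)
Traceback (most recent call last):
TypeError: expected non-empty vector for x
```

View pics/s9.png

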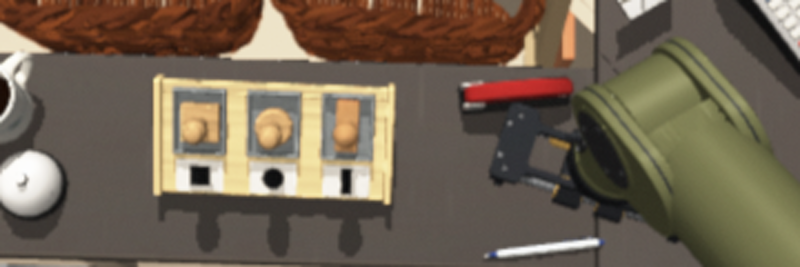

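The arm hides the pad from the top camera, so I'll move it to the start side and check again.

Run:
```python
from lid import *
import pickle
manip.goto_joints([-1.073, 0.3, -0.195, 1.565, 0.157, 0.902, -0.215])
manip.goto_joints([-1.073, 0.689, -0.195, 1.565, 0.157, 0.902, -0.215])
d=manip.snapshot("top"); save(d,"s10",cv2.resize(d["img"][180:300,140:500],(800,267),interpolation=cv2.INTER_CUBIC))
W=cloud(d); k=(W.reshape(-1,3)-H)@np.stack([hx,hy,[0,0,1]],1); m=(k[:,0]<-.005)&(k[:,0]>-.058)&(abs(k[:,1])<.04)
zz=W.reshape(-1,3)[m,2]; a=k[m,0]; g=~np.isnan(zz);print("lid z",np.nanmedian(zz),"slope",np.polyfit(a[g],zz[g],1), np.nanpercentile(zz,[2,98]))
# flatness of stamps: knob top axis estimate in slot frames
for nm,o in(("bar",BAR),("round",RND),("sq",SQ)):
    q=(W.reshape(-1,3)-o)@RS; m=(abs(q[:,0])<.035)&(abs(q[:,1])<.03)&(q[:,2]>.055)&(q[:,2]<.1); print(nm,"knob centre in slot frame",np.median(q[m],0),m.sum())
d=manip.snapshot("scene"); save(d,"s10s",cv2.resize(d["img"][120:330,230:510],(800,600),interpolation=cv2.INTER_CUBIC)); print(manip.get_time())
```

```text
lid z 0.016560406505965353 slope [-0.009  0.016] [0.01  0.023]
bar knob centre in slot frame [0.004 0.002 0.07 ] 107
round knob centre in slot frame [-0.001 -0.     0.072] 99
sq knob centre in slot frame [ 0.003 -0.002  0.071] 96
37.0667
```

View pics/s10.png

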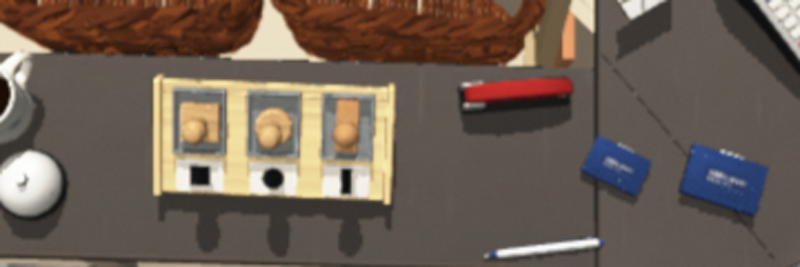

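Run:
```python
from geo import *
ds=[manip.snapshot("top") for _ in range(4)]
W=np.nanmean([cloud(d) for d in ds],0)
d=ds[0]; q=(W.reshape(-1,3)-BAR)@RS
m=(abs(q[:,1])<.012)&(q[:,0]>.016)&(q[:,0]<.03)&(q[:,2]>.008); A=np.c_[q[m,:2],np.ones(m.sum())]; print("foot top plane upslope part", np.median(q[m,2]),m.sum(),np.linalg.lstsq(A,q[m,2],rcond=None)[0])
m=(abs(q[:,1]-.001)<.01)&(q[:,0]<-.018)&(q[:,0]>-.027); print("low part z",np.median(q[m,2]),m.sum())
q2=(W.reshape(-1,3)-RND)@RS; m=(abs(q2[:,1])<.013)&(q2[:,0]>.012)&(q2[:,0]<.02)&(q2[:,2]>.005); print("round foot",np.median(q2[m,2]))
u0,v0=278,212; s=12
c=cv2.resize(d["img"][v0:v0+45,u0:u0+38],None,fx=s,fy=s,interpolation=cv2.INTER_CUBIC)
def poly(pts):
    p=((proj(d,np.array(pts)@RS.T+BAR)-[u0,v0]+.5)*s).astype(np.int32); cv2.polylines(c,[p],True,(0,255,0),1)
rect=lambda a,b,h,dx=0,dy=0:[[dx+x*a,dy+y*b,h] for x,y in((-1,-1),(1,-1),(1,1),(-1,1))]
poly(rect(.03,.013,.018)); poly(rect(.035,.027,.010)); 
t=np.linspace(0,6.2,30); poly([[.014*np.cos(a),.014*np.sin(a),.06] for a in t])
save(d,"s11",c); print(manip.get_time())
```

```text
foot top plane upslope part 0.018413105679137586 50 [-0.031  0.067  0.019]
low part z 0.01871312646335262 15
round foot 0.015219355082549702
37.2667
```

View pics/s11.png

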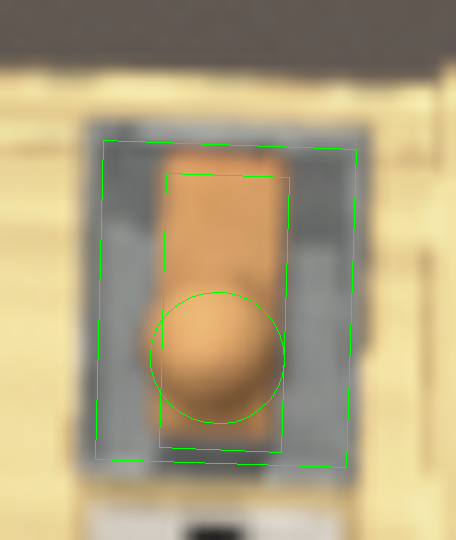

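View pics/s10s.png

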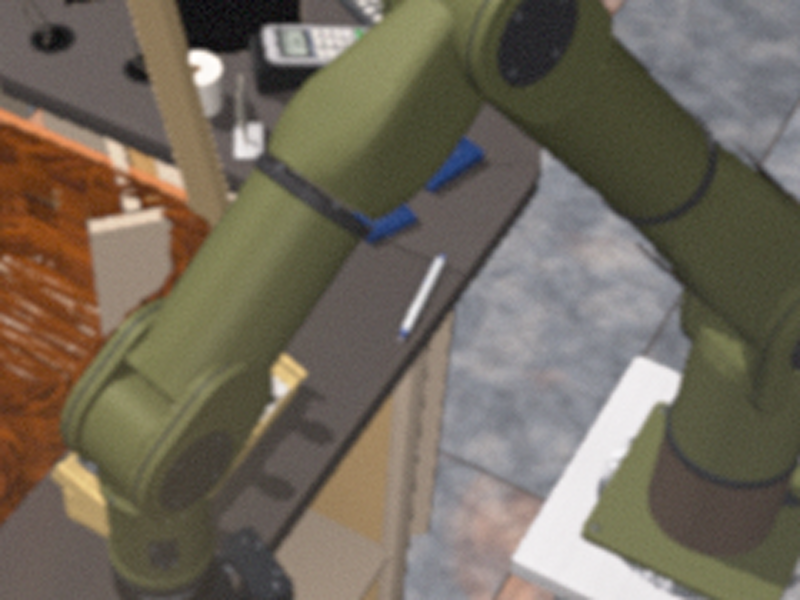

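The bar's foot top is 18.4 and 18.7 mm above the floor at its two ends, so it sits flat, with a gap to every wall. The round foot reads 15 mm against 18 mm expected. That is about the depth noise, and its knob is centred and the same height as the square one's.

```bash
python3 -c "
from station import manip
print(manip.get_force(),manip.get_time()); print(manip.hand_in())"
```

```text
[-0.63312434  0.24266605  0.02714621] 37.2667
the job is handed in; nothing more can be done
None
```

The job is done in the order asked and handed in at 37.3 s of the 72 s. No verdict is reported back.

**What I did:** I moved the round stamp from the bar tray to the disc tray. I then put the long stamp in the bar tray, lengthwise up the slope. Both were lowered until they met the floor, at about 6–8 N. Last, I pushed the larger ink pad's lid over and pressed it shut with about 5 N.

**Last checks:**
- **Long stamp:** its foot top is 18.4 mm (upper end) and 18.7 mm (lower end) above the floor, against 18 mm nominal, so it stands flat. It sits about 3–4 mm up-slope of the tray centre I had measured, with a gap to every wall.
- **Round stamp:** its knob is centred in the tray within about 1 mm and as high as the square stamp's. Its foot top read 15 mm instead of 18 mm, which I took for depth noise, since the knob agrees.
- **Lid:** level at 16.6 mm above the counter, so shut.
- **Other things:** the square stamp, stapler, pen, small ink pad, mug and bell showed no visible change in the last top picture. The arm is back at its start pose, touching nothing.

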